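Pop the sugar tin's push-to-open lid and swing it back

TASK

Open the green sugar tin for spooning: press gently down on the white patch at the front edge of its shut lid and take the finger away so that the lid springs ajar by itself, then with a fingertip push the lid up by its front edge and on over until it leans back past upright and stays there. Do not lift or shove the tin, keep the blue tea tin shut, and leave everything else standing where it is.

Things in the scene. Friction and masses are not known exactly. Their poses are not given: they have to be found in the camera images.
- sugar_tin: GREEN sugar tin: open plastic box 110 mm deep (its x), 130 mm wide (its y), walls 5 mm thick, rim 95 mm high, with a flat lid of the same colour hinged along its far (+x) side; full, 1.2 kg, standing loose on the shelf. Origin: centre of its underside; own -x is the front side away from the hinge, z up
- sugar_lid (a joint): green lid's hinge, rad: 0 shut and caught; negative pressed down (stop -0.055); positive opening up and back (1.57 upright, stop 1.75). Past about -0.03 the catch lets go; when the finger leaves, a spring lifts the lid to about 0.6 and no farther. From there it swings with slight friction (about 1 N at the free edge), stays wherever it is left, and never catches again. It cannot be pulled open while caught
- sugar_press (a point): centre of the white press patch (22 x 50 mm) on top of the green lid, 104 mm forward of the hinge axis, 18 mm behind the front edge, 109.5 mm above the shelf when shut; moves with the lid, x to the hinge, z out of its top. Pressing here takes about 3 to 6 N; the catch lets go some 3 mm down, the stop is nearly 6 mm down
- sugar_lip (a point): middle of the green lid's front lower edge, 122 mm forward of the hinge axis and, when shut, 101.5 mm above the shelf, 12 mm in front of the tin's front wall; moves with the lid. The lid is a flat plate 126 mm deep, 134 mm wide, 8 mm thick
- sugar_hinge (a point): middle of the green lid's hinge axis, 97.5 mm above the shelf, 55 mm behind the tin's centre; axis along the tin's y
- tea_tin: BLUE tea tin, same in shape to the sugar tin, must stay shut: open plastic box 110 mm deep (its x), 130 mm wide (its y), walls 5 mm thick, rim 95 mm high, with a flat lid of the same colour hinged along its far (+x) side; full, 1.2 kg, standing loose on the shelf. Origin: centre of its underside; own -x is the front side away from the hinge, z up
- tea_lid (a joint): blue tea tin's lid joint, rad, with the same kind of catch: 0 = shut; leave it
- flask: red vacuum flask with a white press-button top, 116 mm across, 283 mm high, handle on its +x side; origin centre of its underside
- mug_a: white ceramic mug, 82 mm across, 92 mm high, handle at its +y; origin centre of its underside
- mug_b: second white ceramic mug, the same
- teaspoon: stainless teaspoon 140 mm long lying flat on the shelf along its x
- coasters: stack of round wooden coasters glued as one piece, 92 mm across, 20 mm high; origin centre of its underside
There are look-alikes about, which are no part of the job. There is more than one size of the tea_tin; the job needs the smallest.

How it is judged:
On the way, in this order (a step that is already met when the one before it is completed fails the run):
1. the sugar tin's lid is pressed down (value of joint sugar_lid below -0.02 rad).
2. the freed lid stands ajar by its own spring, no finger touching the tin or its lid (value of joint sugar_lid between 0.4 and 0.9 rad and contact force between each of the arm, the fingers and sugar_tin below 0.1 N), for 0.2 s.
3. the lid is pushed back past upright (value of joint sugar_lid above 1.57 rad), for 0.1 s.
At the end, for the whole second after the job is handed in: the sugar tin's lid stays leaning back past upright (over 1.57 rad), the tin stands flat within 30 mm of where it was, the tea tin is shut, and everything else is within 25 mm of where it stood (value of joint sugar_lid above 1.57 rad and linear speed of sugar_tin below 0.02 m/s and angle between sugar_tin's own z axis and vertical below 0.05 rad and distance of sugar_tin from where it was at the start of the episode below 0.03 m and value of joint tea_lid below 0.05 rad and distance of each of tea_tin, flask, mug_a, mug_b, teaspoon, coasters from where it was at the start of the episode below 0.025 m); the robot touches nothing.
It fails at once if the sugar tin is lifted, tipped or shoved (10 mm up, 0.15 rad, or 30 mm) (height (world z) of sugar_tin above 0.01 m or angle between sugar_tin's own z axis and vertical above 0.15 rad or distance of sugar_tin from where it was at the start of the episode above 0.03 m).
It fails at once if the sugar tin or its lid is pressed or squeezed harder than 40 N (contact force between the fingers and sugar_tin above 40 N).
It fails at once if the tea tin's lid is opened or set off (value of joint tea_lid above 0.05 rad).
It fails at once if another thing is lifted, shoved or knocked over (25 mm) (distance of any of tea_tin, flask, mug_a, mug_b, teaspoon, coasters from where it was at the start of the episode above 0.025 m).
It also fails if it takes over 51 s, if anything falls off the work surface, if the arm or the gripper's body presses on something with over 40 N, if the wrist force passes 120 N, or if a joint passes its speed limit or range.

ROBOT

A 7-joint arm with a two-finger parallel gripper is mounted at the origin on the work surface. World frame = base frame: x ahead of the robot, y to its left, z up, the work surface at z = 0. Lengths are in m, angles in rad, forces in N, time in s.
With the tool pointing down it reaches from about 0.425 to 0.925 m from the base axis. Payload 6.8 kg.
Tool frame: the origin (TCP) lies on the mounting face of the last link; the fingertips stand 173 mm ahead of it and the grasp point (between the pads) lies 155 mm ahead of it (grip_point_offset is the distance from the TCP to the grasp point, in m); x points along the fingers, z is the direction in which the jaws open and shut, and the axes are right-handed (so a half turn about x gives the same grasp; the last joint's range is limited). The gripper opens to 85 mm and grips with 20 to 120 N. Pads are 22 mm wide; open, the fingers measure 114 mm over their backs; the gripper's body (76 mm by 85 mm) begins 54 mm behind the grasp point. The pads swing forward as they close: fully open they stand 13 mm farther back than shut.
Start: joints at [1.163, 0.477, 0.022, 1.555, -0.011, 1.109, -0.083], TCP at [0.199, -0.645, 0.405] pointing down, gripper open.
Joint ranges: [-2.96, 2.96], [-0.34, 2.1], [-1.41, 1.46], [0.24, 2.44], [-1.37, 4.51], [0.17, 1.92], [-2.96, 2.96]. Speed limits (rad/s): [2.39, 2.39, 3.14, 3.14, 3.14, 3.14, 3.14].

INTERFACE

Orientations are given as a rotation vector (axis times angle).
In Python, from bench import * gives the robot as it stands. The module is installed in compiled form; this text tells all that it offers.
- The arm moves only by the tool servo_tool, never from a script. Its argument "motion" is a list of rows, each a list of 5 numbers: the shift along the tool's x, y, z in m, then the turn about the tool's x in degrees, then the gripper command: -1 is fully open, 1 is shut, values between are in proportion. In form: [[dx, dy, dz, turn, fingers], ...]. A call has 1 to 8 rows; each row is the pose to reach, as a shift and turn from the pose measured when the call began, along the tool's axes at that moment; what a row does not reach only later rows make up. A row lasts 1/10 s, in which the tool goes at most 50 mm and 8.59 degrees, less where a joint would pass 70% of its speed; a pose out of reach is approached as far as the arm can. A call with a gripper value outside its range is refused whole. The fingers move at their own pace and stop on an object; "force" is the grip in N (left out, the last holds). Time passes only in rows, so rows that repeat a pose let the fingers close. It gives the time, the measured TCP pose, the force and the opening at its end, in the units of the state.
- get_obs(): the state, without advancing time (a new reading comes with each control period).
- grab_frame(name): name is "scene" or "side" or "wrist"; returns the picture (480x640x3 uint8, red, green, blue); there is no depth.
- camera_params(name): a dict with "mtx" (3x3 intrinsics, pixels), "D" ([k1, k2, p1, p2, k3] as OpenCV has them; the pictures are not rectified), "world_to_cam" (4x4, takes a point from world to camera coordinates); the wrist camera has in their place "T_tool_cam" (4x4, takes a point from camera to tool coordinates, whose origin is the TCP and whose axes are the tool frame's). Camera axes: x right, y down, z forward; pixel columns grow to the right and rows downward; lengths in m; the calibration is good to about 2 mm. A picture is of the moment at which its call begins: read the wrist's pose just before it. camera_params takes no time and is no camera call.
- hand_in(): hands the job in, once; it reports no verdict.
The state is a dict: "clock": time; "joints": joint angles; "qvel": joint speeds; "tau": joint torques, N m; "tcp_pos": TCP position; "orientation": TCP orientation; "contact_force": force on the tool from outside, world axes, zero at the start; "moment": the same for the moment, N m; "grip_width": finger opening in m.
Only numpy, scipy, OpenCV 4.12 (cv2) and the standard library are available. Lean on these libraries where they do the work, as an engineer would, in place of code of your own. Each camera call takes 0.05 s, during which the arm holds its last target. There are 200 camera calls.

## Working session

There is one attempt and no reset: what is moved stays moved. The work goes in short steps, Python scripts to look and compute and a tool call to move; the robot and the scene stay as the last step left them, time stands still between calls to the robot, and variables do not carry over. Pictures are saved under pics/ and viewed, about 8 in all and at most 12, crops included, and the job is handed in when it is done.

Besides the shell and the picture viewer there is one more tool, called after "Call:" in YAML: its name, and indented under it one key for each argument. servo_tool: Moves the arm, as the interface text tells. Its arguments: {"type":"object","properties":{"motion":{"type":"array","items":{"type":"array","items":{"type":"number"}}},"force":{"type":"number"}},"required":["motion"]}

```bash
mkdir -p pics; python3 - <<'E'
from bench import *
import cv2,numpy as np
np.set_printoptions(precision=4,suppress=True)
o=get_obs();print(o)
for n in("scene","side","wrist"):
    f=grab_frame(n);cv2.imwrite(f"pics/{n}0.png",f[:,:,::-1]);p=camera_params(n);print(n,p)
E
```

```text
{'clock': 0.0, 'joints': array([ 1.1629,  0.4778,  0.0223,  1.5564, -0.0115,  1.1093, -0.0831]), 'qvel': array([ 0.0003,  0.0001,  0.0008,  0.0018,  0.0012, -0.0018, -0.0012]), 'tau': array([  0.0003, -59.6461,   1.6078, -28.1209,   0.0124,   0.0093,
         0.    ]), 'tcp_pos': array([ 0.1993, -0.6446,  0.4037]), 'orientation': array([ 0.9866,  1.3379, -0.985 ]), 'contact_force': array([-0.8444,  0.3407,  0.959 ]), 'moment': array([-0.0521,  0.0154,  0.0517]), 'grip_width': 0.08521058150736317}
scene {'mtx': array([[587.7245,   0.    , 314.998 ],
       [  0.    , 587.7245, 232.5374],
       [  0.    ,   0.    ,   1.    ]]), 'D': array([-0.1759,  0.    ,  0.    ,  0.    ,  0.    ]), 'world_to_cam': array([[ 0.1572,  0.9875,  0.0108, -0.1635],
       [ 0.7292, -0.1087, -0.6756, -0.3509],
       [-0.6659,  0.1141, -0.7372,  2.0156],
       [ 0.    ,  0.    ,  0.    ,  1.    ]])}
side {'mtx': array([[481.7436,   0.    , 318.2186],
       [  0.    , 481.7436, 237.2584],
       [  0.    ,   0.    ,   1.    ]]), 'D': array([-0.0304,  0.    ,  0.    ,  0.    ,  0.    ]), 'world_to_cam': array([[ 0.9584, -0.2851,  0.0132, -0.5169],
       [-0.1894, -0.67  , -0.7178,  0.226 ],
       [ 0.2135,  0.6855, -0.6961,  1.0325],
       [ 0.    ,  0.    ,  0.    ,  1.    ]])}
wrist {'mtx': array([[340.3058,   0.    , 317.133 ],
       [  0.    , 340.3058, 235.6461],
       [  0.    ,   0.    ,   1.    ]]), 'D': array([-0.0489,  0.    ,  0.    ,  0.    ,  0.    ]), 'T_tool_cam': array([[ 0.0001, -0.2789,  0.9603,  0.0313],
       [ 0.0004, -0.9603, -0.2789,  0.0697],
       [ 1.    ,  0.0004, -0.    ,  0.0015],
       [ 0.    ,  0.    ,  0.    ,  1.    ]])}
```

View pics/scene0.png

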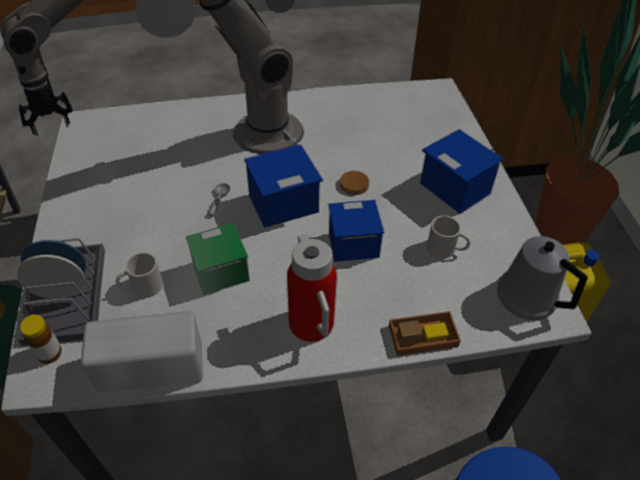

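View pics/side0.png

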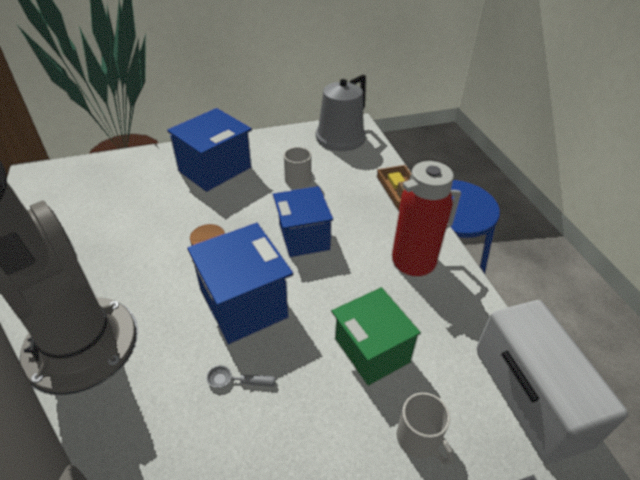

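```bash
cat > h.py <<'E'
from bench import *
import cv2,numpy as np
from scipy.spatial.transform import Rotation as R
np.set_printoptions(precision=4,suppress=True)
def cam(n,o=None):
    p=camera_params(n)
    if n=="wrist":
        T=np.eye(4);T[:3,:3]=R.from_rotvec(o["orientation"]).as_matrix();T[:3,3]=o["tcp_pos"]
        return p,np.linalg.inv(T@p["T_tool_cam"])
    return p,p["world_to_cam"]
def rays(n,px,o=None):
    p,W=cam(n,o)
    u=cv2.undistortPoints(np.float64(px).reshape(-1,1,2),p["mtx"],p["D"])[:,0]
    d=np.c_[u,np.ones(len(u))]@W[:3,:3]
    return -W[:3,:3].T@W[:3,3],d
def plane(n,px,z,o=None):
    c,d=rays(n,px,o);return c+d*((z-c[2])/d[:,2])[:,None]
def green(f):
    h=cv2.cvtColor(f,cv2.COLOR_RGB2HSV);return h,cv2.inRange(h,(45,100,20),(80,255,255))
E
python3 - <<'E'
from h import *
for n,box in(("scene",(180,215,260,300)),("side",(325,280,430,390))):
    f=cv2.imread(f"pics/{n}0.png")[:,:,::-1].copy();h,g=green(f)
    x0,y0,x1,y1=box;m=np.zeros_like(g);m[y0:y1,x0:x1]=1
    g=g*m
    v=h[:,:,2];print(n,"V pct",np.percentile(v[g>0],[10,30,50,70,90]))
    t,_=cv2.threshold(v[g>0],0,255,cv2.THRESH_OTSU);print("otsu",t)
    lid=((g>0)&(v>t)).astype(np.uint8)
    w=cv2.inRange(h,(0,0,110),(179,90,255))
    hull=np.zeros_like(g);c=max(cv2.findContours(lid,0,1)[0],key=cv2.contourArea);hu=cv2.convexHull(c)
    cv2.fillConvexPoly(hull,hu,1)
    q=cv2.approxPolyN(hu,4)[0] if hasattr(cv2,'approxPolyN') else cv2.minAreaRect(hu)
    P=plane(n,q,0.1095);print(q.tolist(),"\n",P,"\nsides",np.linalg.norm(P-np.roll(P,-1,0),axis=1),"ctr",P.mean(0))
    er=cv2.erode(hull,np.ones((3,3)));wp=w*er
    k,l,s,ce=cv2.connectedComponentsWithStats(wp);i=1+np.argmax(s[1:,4]);print("patch",s[i],ce[i],plane(n,[ce[i]],0.1095))
o=get_obs();print(R.from_rotvec(o["orientation"]).as_matrix())
# other things at table height roughly
print(plane("scene",[[313,252],[312,325],[145,275],[355,250]],0.0))
E
```

```text
scene V pct [41. 84. 86. 87. 89.]
otsu 63.0
[[247, 256], [198, 271], [186, 237], [234, 222]] 
 [[ 0.6474 -0.1138  0.1095]
 [ 0.6786 -0.2394  0.1095]
 [ 0.5587 -0.2681  0.1095]
 [ 0.5231 -0.1389  0.1095]] 
sides [0.1294 0.1232 0.134  0.1268] ctr [ 0.602  -0.1901  0.1095]
patch [202 229  19  10 104] [210.8173 233.1923] [[ 0.5548 -0.2024  0.1095]]
side V pct [ 59.  65. 126. 128. 131.]
otsu 95.0
[[420, 332], [367, 360], [331, 311], [381, 287]] 
 [[ 0.6713 -0.2441  0.1095]
 [ 0.5504 -0.2735  0.1095]
 [ 0.5206 -0.148   0.1095]
 [ 0.6407 -0.1173  0.1095]] 
sides [0.1244 0.1289 0.124  0.1304] ctr [ 0.5957 -0.1957  0.1095]
patch [344 318  25  24 314] [355.8885 329.5796] [[ 0.5535 -0.2041  0.1095]]
[[-0.0004  0.9554  0.2954]
 [ 0.0013  0.2954 -0.9554]
 [-1.     -0.0001 -0.0013]]
[[ 0.5663  0.0697  0.    ]
 [ 0.8066  0.0294  0.    ]
 [ 0.5812 -0.3983  0.    ]
 [ 0.5766  0.1878  0.    ]]
```

View pics/wrist0.png

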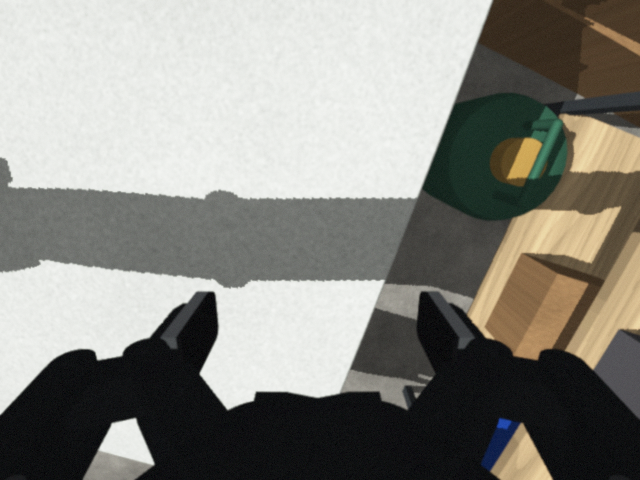

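Call:
servo_tool:
  motion:
    - [0, 0.03, -0.02, 0, 1]
    - [0, 0.07, -0.047, 0, 1]
    - [0, 0.11, -0.073, 0, 1]
    - [0, 0.15, -0.1, 0, 1]
    - [0, 0.19, -0.127, 0, 1]
    - [0, 0.23, -0.153, 0, 1]
    - [0, 0.27, -0.18, 0, 1]
    - [0, 0.3, -0.2, 0, 1]
  force: 30

```text
clock: 0.95
tcp_pos: [0.4287, -0.362, 0.4042]
orientation: [0.985, 1.339, -0.982]
contact_force: [0.2, -0.1, 0.2]
grip_width: -0.0002
```

Call:
servo_tool:
  motion:
    - [0, 0.03, -0.02, 0, 1]
    - [0, 0.07, -0.047, 0, 1]
    - [0, 0.11, -0.073, 0, 1]
    - [0, 0.14, -0.094, 0, 1]
    - [0, 0.15, -0.1, 3, 1]
    - [0, 0.15, -0.1, 3, 1]
    - [0, 0.15, -0.1, 3, 1]
    - [0, 0.15, -0.1, 3, 1]

```text
clock: 1.75
tcp_pos: [0.5411, -0.2235, 0.4043]
orientation: [1.025, 1.318, -1.024]
contact_force: [-0.8, -0.2, 0.2]
grip_width: -0.0002
```

```bash
cat > st.py <<'E'
from h import *
import sys
o=get_obs();M=R.from_rotvec(o["orientation"]).as_matrix()
tip=o["tcp_pos"]+0.173*M[:,0]
P=np.array([.5545,-.2035,.1095]) # patch
print("t",o["clock"],"tip",tip,"tcp",o["tcp_pos"],"F",o["contact_force"],"w",o["grip_width"],"head",np.degrees(np.arctan2(M[1,1],M[0,1])))
print("to patch, tool axes",M.T@(P-tip))
if len(sys.argv)>1:
    f=grab_frame(sys.argv[1]);cv2.imwrite("pics/%s.png"%sys.argv[2],f[:,:,::-1])
E
python3 st.py wrist w1; python3 - <<'E'
from h import *
o=get_obs();f=cv2.imread("pics/w1.png")[:,:,::-1].copy();h,g=green(f)
c=max(cv2.findContours(g,0,1)[0],key=cv2.contourArea);q=cv2.approxPolyN(cv2.convexHull(c),4)[0]
print(q.tolist());print(plane("wrist",q,.1095,o))
E
```

```text
t 1.75 tip [ 0.5409 -0.2233  0.2313] tcp [ 0.5411 -0.2235  0.4043] F [-0.7771 -0.1932  0.2095] w -0.00019788028571838184 head 14.237478443674897
to patch, tool axes [ 0.1218  0.0181 -0.0156]
[[389, 61], [379, 230], [215, 228], [203, 61]]
[[ 0.6726 -0.2439  0.1095]
 [ 0.5515 -0.2732  0.1095]
 [ 0.5206 -0.1449  0.1095]
 [ 0.6404 -0.1153  0.1095]]
```

View pics/w1.png

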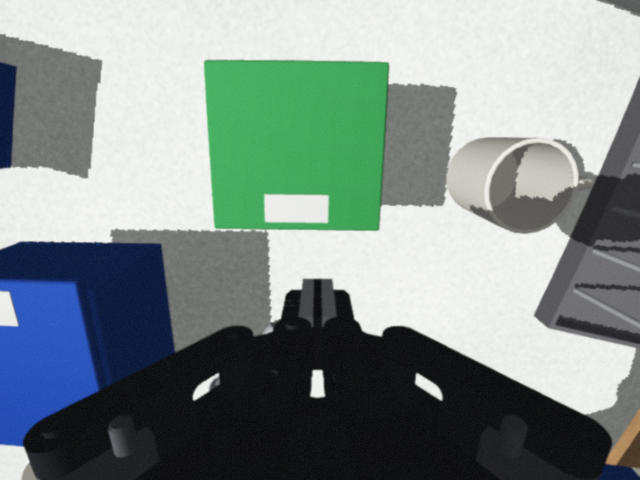

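```bash
python3 - <<'E'
from h import *
for z in (.13,.16):
    print(plane("scene",[[321,178],[265,191],[247,160]],z), plane("side",[[292,272],[217,307],[189,248],[258,227]],z))
print(plane("scene",[[284,222],[318,211]],0))
E
```

```text
[[ 0.4071  0.1165  0.13  ]
 [ 0.4371 -0.0456  0.13  ]
 [ 0.2977 -0.0848  0.13  ]] [[ 0.4672 -0.0431  0.13  ]
 [ 0.3029 -0.0919  0.13  ]
 [ 0.2665  0.0874  0.13  ]
 [ 0.4262  0.1128  0.13  ]]
[[ 0.4397  0.1106  0.16  ]
 [ 0.4689 -0.0472  0.16  ]
 [ 0.3332 -0.0854  0.16  ]] [[ 0.4613 -0.0692  0.16  ]
 [ 0.3035 -0.1162  0.16  ]
 [ 0.2686  0.056   0.16  ]
 [ 0.4219  0.0805  0.16  ]]
[[0.4393 0.0035 0.    ]
 [0.4092 0.1095 0.    ]]
```

Call:
servo_tool:
  motion:
    - [0.02, 0.009, -0.007, 0, 1]
    - [0.05, 0.018, -0.015, 0, 1]
    - [0.08, 0.018, -0.015, 0, 1]
    - [0.1, 0.018, -0.015, 0, 1]
    - [0.107, 0.018, -0.015, 0, 1]
    - [0.11, 0.018, -0.015, 0, 1]
    - [0.11, 0.018, -0.015, 0, 1]

```text
clock: 2.5
tcp_pos: [0.5548, -0.205, 0.295]
orientation: [1.026, 1.317, -1.024]
contact_force: [-1.2, -0.4, 0.4]
grip_width: -0.0
```

```bash
python3 st.py side s2
```

```text
t 2.5 tip [ 0.5549 -0.2048  0.122 ] tcp [ 0.5548 -0.205   0.295 ] F [-1.1767 -0.4128  0.3881] w -3.7620399603166656e-06 head 14.169236509108158
to patch, tool axes [ 0.0125 -0.     -0.0013]
```

Call:
servo_tool:
  motion:
    - [0.005, 0, -0.001, 0, 1]
    - [0.009, 0, -0.001, 0, 1]
    - [0.012, 0, -0.001, 0, 1]
    - [0.014, 0, -0.001, 0, 1]
    - [0.0155, 0, -0.001, 0, 1]
    - [0.0165, 0, -0.001, 0, 1]
    - [0.0165, 0, -0.001, 0, 1]

```text
clock: 3.25
tcp_pos: [0.5546, -0.204, 0.2788]
orientation: [1.026, 1.317, -1.024]
contact_force: [-2.1, 0.2, 1.6]
grip_width: -0.0001
```

```bash
python3 st.py
```

```text
t 3.25 tip [ 0.5547 -0.2038  0.1058] tcp [ 0.5546 -0.204   0.2788] F [-2.1314  0.249   1.6135] w -9.199815730573877e-05 head 14.175429273645712
to patch, tool axes [-0.0037 -0.0001 -0.0003]
```

Call:
servo_tool:
  motion:
    - [0.001, 0, 0, 0, 1]
    - [0.001, 0, 0, 0, 1]
    - [0.001, 0, 0, 0, 1]

```text
clock: 3.55
tcp_pos: [0.5546, -0.204, 0.2778]
orientation: [1.026, 1.317, -1.024]
contact_force: [-2.1, -0.3, 2.5]
grip_width: -0.0002
```

Call:
servo_tool:
  motion:
    - [0.001, 0, 0, 0, 1]
    - [0.001, 0, 0, 0, 1]
    - [0.001, 0, 0, 0, 1]

```text
clock: 3.85
tcp_pos: [0.5546, -0.204, 0.2776]
orientation: [1.026, 1.316, -1.024]
contact_force: [-3.7, 0.4, 8.9]
grip_width: -0.0001
```

Call:
servo_tool:
  motion:
    - [-0.03, 0, 0, 0, 1]
    - [-0.075, -0.005, 0, 0, 1]
    - [-0.11, -0.02, 0, 0, 1]
    - [-0.12, -0.05, 0, 0, 1]
    - [-0.12, -0.08, 0, 0, 1]
    - [-0.12, -0.1, 0, 0, 1]
    - [-0.12, -0.1, 0, 0, 1]
    - [-0.12, -0.1, 0, 0, 1]

```text
clock: 4.65
tcp_pos: [0.458, -0.2285, 0.3977]
orientation: [1.026, 1.315, -1.024]
contact_force: [0.2, 0.1, 0.5]
grip_width: 0.0003
```

```bash
python3 st.py side s3
```

```text
t 4.65 tip [ 0.4583 -0.2284  0.2247] tcp [ 0.458  -0.2285  0.3977] F [0.1641 0.0506 0.5233] w 0.0002982365746127228 head 14.157139659610026
to patch, tool axes [ 0.1153  0.0992 -0.0006]
```

View pics/s3.png

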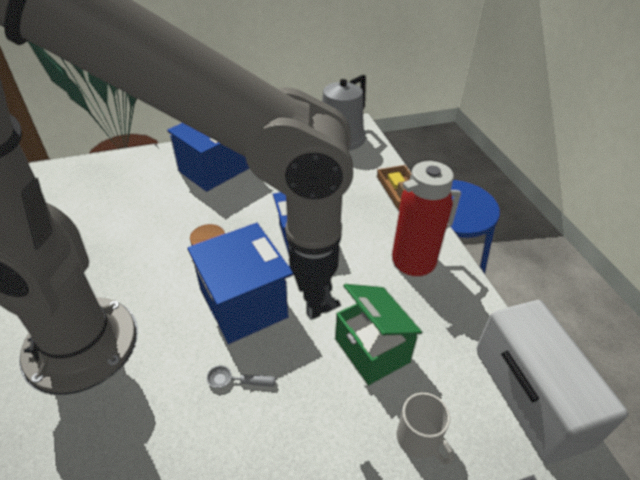

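Call:
servo_tool:
  motion:
    - [0.03, 0, 0, 0, 1]
    - [0.06, 0, 0, 0, 1]
    - [0.075, 0.02, 0, 0, 1]
    - [0.075, 0.05, 0, 0, 1]
    - [0.075, 0.075, 0, 0, 1]
    - [0.075, 0.088, 0, 0, 1]
    - [0.075, 0.09, 0, 0, 1]
    - [0.075, 0.09, 0, 0, 1]

```text
clock: 5.5
tcp_pos: [0.5458, -0.206, 0.3224]
orientation: [1.025, 1.316, -1.023]
contact_force: [0.4, -0.2, 0.3]
grip_width: 0.0004
```

```bash
python3 st.py side s4; python3 -c "
import cv2;f=cv2.imread('pics/s4.png');cv2.imwrite('pics/s4c.png',cv2.resize(f[200:420,220:520],None,fx=2,fy=2))"
```

```text
t 5.5 tip [ 0.546  -0.2058  0.1494] tcp [ 0.5458 -0.206   0.3224] F [ 0.3885 -0.2162  0.3437] w 0.00035536378818519705 head 14.236891842674028
to patch, tool axes [ 0.0399  0.0087 -0.0001]
```

View pics/s4c.png

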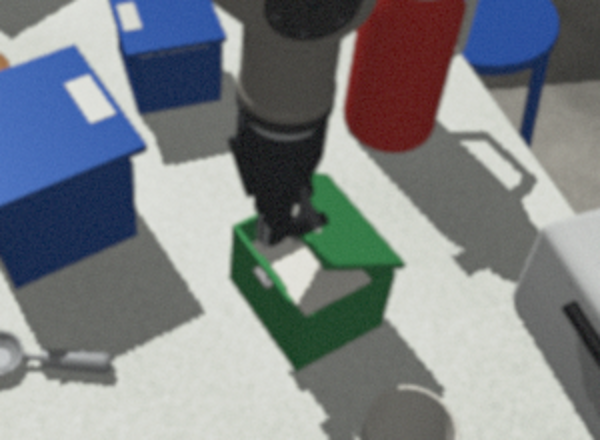

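Call:
servo_tool:
  motion:
    - [-0.004, 0.007, 0, 0, 1]
    - [-0.009, 0.014, 0, 0, 1]
    - [-0.013, 0.02, 0, 0, 1]
    - [-0.018, 0.027, 0, 0, 1]
    - [-0.023, 0.034, 0, 0, 1]
    - [-0.027, 0.039, 0, 0, 1]
    - [-0.031, 0.046, 0, 0, 1]
    - [-0.034, 0.052, 0, 0, 1]

```text
clock: 6.35
tcp_pos: [0.5963, -0.1935, 0.3571]
orientation: [1.026, 1.315, -1.023]
contact_force: [-1.2, -0.4, 1.0]
grip_width: -0.0001
```

```bash
python3 st.py side s5; python3 -c "
import cv2;f=cv2.imread('pics/s5.png');cv2.imwrite('pics/s5c.png',cv2.resize(f[200:420,220:520],None,fx=2,fy=2))"
```

```text
t 6.35 tip [ 0.5966 -0.1934  0.1841] tcp [ 0.5963 -0.1935  0.3571] F [-1.1916 -0.3758  1.0217] w -0.0001181068175805748 head 14.188066883119514
to patch, tool axes [ 0.0745 -0.0434 -0.0005]
```

View pics/s5c.png

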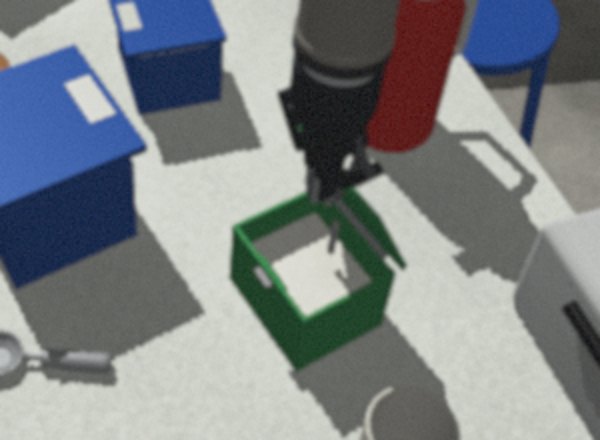

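Call:
servo_tool:
  motion:
    - [-0.003, 0.008, 0, 0, 1]
    - [-0.006, 0.016, 0, 0, 1]
    - [-0.008, 0.025, 0, 0, 1]
    - [-0.009, 0.033, 0, 0, 1]
    - [-0.01, 0.042, 0, 0, 1]
    - [-0.011, 0.05, 0, 0, 1]
    - [-0.011, 0.058, 0, 0, 1]
    - [-0.011, 0.065, 0, 0, 1]

```text
clock: 7.2
tcp_pos: [0.6612, -0.1766, 0.3695]
orientation: [1.026, 1.313, -1.021]
contact_force: [-0.8, 0.6, 4.3]
grip_width: -0.0002
```

Call:
servo_tool:
  motion:
    - [0, 0.001, 0, 0, 1]
    - [0, 0.002, 0, 0, 1]
    - [0, 0.002, 0, 0, 1]

```text
clock: 7.5
tcp_pos: [0.6633, -0.176, 0.3696]
orientation: [1.027, 1.313, -1.02]
contact_force: [1.7, 0.2, 1.7]
grip_width: 0.0003
```

```bash
python3 st.py side s6; python3 -c "
import cv2;f=cv2.imread('pics/s6.png');cv2.imwrite('pics/s6c.png',cv2.resize(f[200:420,220:520],None,fx=2,fy=2))"
```

```text
t 7.5 tip [ 0.6642 -0.1759  0.1966] tcp [ 0.6633 -0.176   0.3696] F [1.729  0.1797 1.7037] w 0.0003406246655631394 head 14.250196795070993
to patch, tool axes [ 0.0865 -0.1136 -0.0003]
```

View pics/s6c.png

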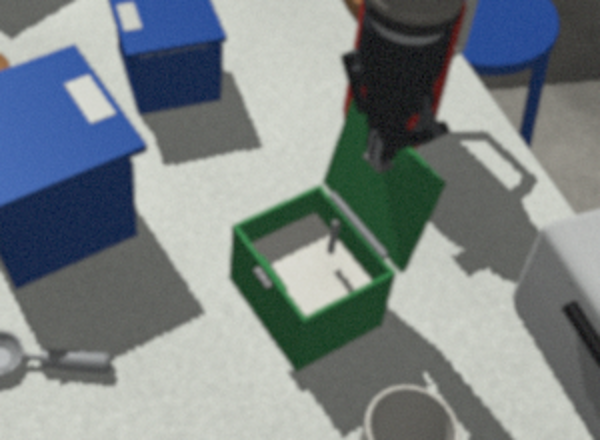

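Call:
servo_tool:
  motion:
    - [0, -0.01, 0, 0, 1]
    - [-0.01, -0.04, 0, 0, 1]
    - [-0.03, -0.08, 0, 0, 1]
    - [-0.05, -0.12, 0, 0, 1]
    - [-0.06, -0.16, 0, 0, 1]
    - [-0.06, -0.18, 0, 0, 1]
    - [-0.06, -0.18, 0, 0, 1]

```text
clock: 8.25
tcp_pos: [0.4846, -0.2221, 0.4287]
orientation: [1.029, 1.312, -1.025]
contact_force: [0.8, -0.8, 0.1]
grip_width: 0.0004
```

```bash
python3 st.py side s7; python3 st.py scene c7; python3 -c "
import cv2,numpy as np;f=cv2.imread('pics/s7.png');g=cv2.imread('pics/c7.png')
cv2.imwrite('pics/m7.png',np.hstack([cv2.resize(f[220:400,310:450],(400,514)),cv2.resize(g[180:320,165:275],(400,514))]))"
```

```text
t 8.25 tip [ 0.4852 -0.2221  0.2557] tcp [ 0.4846 -0.2221  0.4287] F [ 0.7565 -0.8171  0.1423] w 0.0003738796393731894 head 13.993934360556386
to patch, tool axes [ 0.1464  0.0713 -0.0014]
t 8.3 tip [ 0.4873 -0.2211  0.2556] tcp [ 0.4865 -0.2212  0.4286] F [0.9634 0.5715 0.6589] w 0.00018963698354799603 head 14.1013752867605
to patch, tool axes [ 0.1464  0.0688 -0.0007]
```

View pics/m7.png

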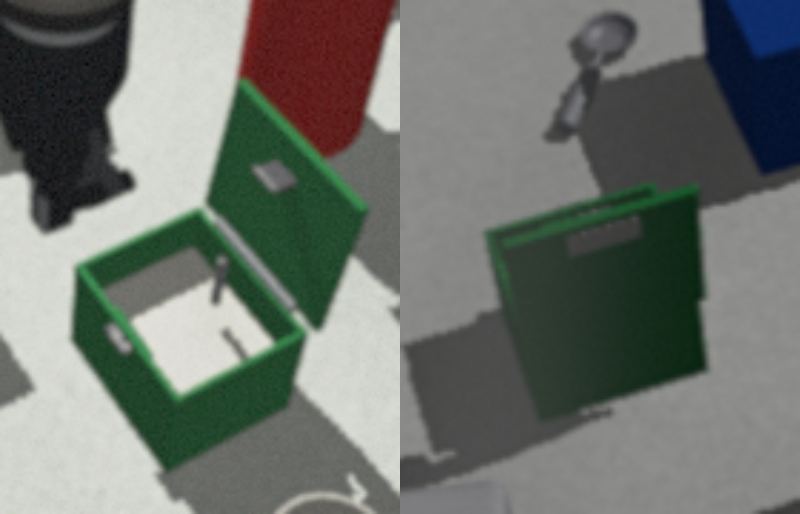

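```bash
python3 - <<'E'
from h import *
H=np.array([.6555,-.178]);a=np.radians(14);ex=np.array([np.cos(a),np.sin(a)])
for s,c in(((395.7,248),(247,230.9)),((437.7,292.8),(193,246.2))):
    c1,d1=rays("side",[s]);c2,d2=rays("scene",[c]);d1,d2=d1[0],d2[0]
    t=np.linalg.lstsq(np.c_[d1,-d2],c2-c1,rcond=None)[0];p,q=c1+t[0]*d1,c2+t[1]*d2
    m=(p+q)/2;print(m,"gap",np.linalg.norm(p-q),"s",(m[:2]-H)@ex,"angle",np.pi/2+np.arctan2((m[:2]-H)@ex-8,m[2]-.0975))
E
python3 -c "
import cv2,numpy as np
for n,b in(('scene0','c7'),('side0','s7')):
    A=cv2.imread(f'pics/{n}.png').astype(int);B=cv2.imread(f'pics/{b}.png').astype(int)
    D=(abs(A-B).max(2)>45).astype(np.uint8);k,l,s,c=cv2.connectedComponentsWithStats(D);print(b,[x.tolist() for x in s[1:] if x[4]>15])"
```

```text
[ 0.6615 -0.1089  0.2152] gap 0.0053579367696871645 s 0.022557107055290515 angle 0.014751190900937239
[ 0.6901 -0.2375  0.2155] gap 0.0014289728512228434 s 0.019151545516502874 angle 0.014790291782689646
c7 [[187, 0, 40, 28, 238], [233, 0, 16, 9, 39], [213, 14, 27, 42, 397], [0, 29, 72, 107, 2147], [38, 35, 10, 9, 43], [164, 40, 22, 5, 74], [194, 51, 9, 30, 190], [276, 55, 5, 13, 28], [154, 67, 42, 29, 647], [167, 97, 45, 54, 1401], [44, 152, 111, 39, 824], [169, 155, 5, 6, 18], [33, 154, 204, 89, 2043], [186, 227, 32, 16, 139], [237, 233, 12, 23, 111], [102, 265, 24, 19, 205], [161, 265, 25, 40, 213], [157, 292, 66, 22, 228]]
s7 [[0, 0, 38, 35, 548], [30, 0, 8, 8, 24], [54, 0, 47, 56, 1220], [103, 0, 15, 31, 204], [133, 0, 232, 302, 18438], [123, 13, 7, 8, 19], [306, 67, 34, 29, 252], [340, 80, 8, 9, 35], [350, 80, 7, 4, 20], [348, 84, 12, 9, 27], [325, 97, 37, 18, 161], [363, 100, 11, 32, 182], [366, 133, 10, 15, 94], [7, 162, 82, 109, 2295], [313, 227, 17, 9, 55], [330, 247, 108, 113, 5386], [0, 294, 15, 20, 120], [0, 322, 61, 158, 5797], [412, 356, 68, 76, 628], [351, 370, 51, 58, 497], [128, 376, 27, 57, 499], [56, 404, 5, 20, 56], [56, 427, 6, 14, 37], [144, 436, 14, 24, 170], [140, 461, 22, 19, 271], [382, 467, 18, 13, 149], [72, 468, 9, 12, 44]]
```

```bash
python3 -c "
from bench import *
print(hand_in())"
```

```text
the job is handed in; nothing more can be done
None
```

The green sugar tin's lid is open, leaning back past upright, and I handed the job in at about 8.4 s on the robot's clock. No verdict was reported.

- **Press:** I pressed the white patch down to its stop. The measured wrist force was at most about 9 N.
- **Spring ajar:** I lifted the finger clear, and the side view showed the lid standing ajar by itself.
- **Push over:** With the closed fingertips under the front edge, I pushed the lid up and back with readings under about 5 N, then drew the arm clear.

**Last checks**
- **Lid angle:** The two views put the lid's top edge about 19–23 mm behind the hinge at 215 mm height. Worked by hand, that is about 1.68–1.7 rad, past upright. The angle printed by my script was wrong because of a unit slip, so I did not use it.
- **The tin:** It looked flat and in its place. I did not measure its shift.
- **The blue tea tin:** The arm stayed well away from it, and it looked shut in the views before the last one.
- **Everything else:** A before-and-after picture comparison showed changes around the arm, the lid and shadows. Some were near one mug, which I took to be the lid's and arm's shadows. I did not check each object's position separately.

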